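Stopper the flask under the dosing head

TASK

Close the flask with the smaller of the two stoppers from the deep bin: lift it out and first stand it upright on the free worktop and let go, because the dosing head overhangs the flask and you must take the stopper again with a slanting grip to get in underneath. Then set it upright into the flask's neck, fully home with its collar flat on the rim, without bumping the dosing head, and leave the larger stopper standing where it is.

Things in the scene. Friction and masses are not known exactly. Their poses are not given: they have to be found in the camera images.
- stopper_mid (a point): Smaller stopper, loose, off-white, ~80 g, 68 mm tall, upright in either bin cell at the start. Point: its centre on its axis, 34 mm above its underside; z along the axis to the knob. From the underside: tapered plug, diameter 23 mm at the foot, 29 mm at 26 mm up; round collar, diameter 39 mm, 26 to 31 mm up; round knob to grip, diameter 20 mm, 31 to 68 mm up.
- stopper_collar (a point): Point of the smaller stopper on its axis at the underside of the collar, 8 mm below its centre point; it meets the flask mouth point when the stopper is fully home.
- large_stopper_mid (a point): The larger stopper, not to be used: same shape and height (68 mm) but plug 37 to 43 mm and collar 55 mm in diameter, too big for the flask, knob also 20 mm; this point is half-way up on its axis, z up along its axis. It stands in the other cell of the bin.
- bin: Fixed deep grey bin, 220 mm (its x) x 152 mm (its y) x 104 mm tall, walls 4 mm, floor 10 mm thick; two open cells, each 104 mm (x) x 144 mm (y), centred 54 mm either way from the bin's centre along its x axis. Origin: centre of its underside on the worktop.
- flask_mouth (a point): Centre of the flask's mouth, level with the rim's top, 112 mm above the worktop. Off-white conical flask fixed on the dosing station; straight bore 31 mm in diameter, 40 mm deep; lip 42 mm, neck 37 mm, foot 86 mm outside diameter. Axes are the station's: z up, +x from its open front (robot's side) to its back.
- dosing_head: White box on the column, over the flask: 66 mm wide, 46 mm thick, underside 178 mm above the flask's rim, front face 12 mm in front of the flask axis; a nozzle 14 mm wide hangs 8 mm below it. A gripper pointing straight down does not fit below it; one leaning back 30 to 45 degrees to the open front does. Origin: on the flask axis at its underside; axes the station's.
- station: Grey base plate of the dosing station, fixed, 12 mm thick, 130 mm wide (y), from 60 mm in front of the flask axis (-x) to 105 mm behind it; a steel column 22 mm in diameter stands 82 mm behind the flask axis. Origin: on the flask axis at the worktop. Axes as the flask mouth's. Free worktop: always round x = 0.50, y = -0.02 m. A tall centrifuge stands left of y = 0.42 m.

How it is judged (in metres and radians):
On the way:
1. the smaller stopper stands upright on the worktop itself, out of the bin, and is let go (height (world z) of stopper_mid below 0.038 m and angle between stopper_mid's own z axis and vertical below 0.1 rad and contact force between stopper and the fingers below 0.05 N), for 0.2 s.
At the end, for the whole second after the job is handed in: The smaller stopper is in the flask's neck, knob up: collar underside within 3 mm of the rim in height and within 3 mm of the bore's centre sideways, upright within 0.08 rad, at rest; the larger stopper still stands in its cell, within 30 mm of its start and upright within 0.1 rad (horizontal distance between stopper_collar and flask_mouth below 0.003 m and z of stopper_collar in the frame of flask_mouth between -0.003 and 0.003 m and angle between stopper_mid's own z axis and vertical below 0.08 rad and linear speed of stopper below 0.02 m/s and angle between large_stopper_mid's own z axis and vertical below 0.1 rad and distance of large_stopper_mid from where it was at the start of the episode below 0.03 m); the robot touches nothing.
It fails at once if the dosing head is bumped (more than 8 N) (contact force between dosing_head and anything else above 8 N).
It fails at once if the larger stopper is taken away or knocked over (distance of large_stopper_mid from where it was at the start of the episode above 0.03 m or angle between large_stopper_mid's own z axis and vertical above 0.6 rad).
It also fails if it takes over 59 s, if anything falls off the work surface, if the arm or the gripper's body presses on something with over 40 N, if the wrist force passes 120 N, or if a joint passes its speed limit or range.

ROBOT

A 6-joint arm with a two-finger parallel gripper is mounted at the origin on a cart in front of the work surface, level with it; the furniture and walls round the work are solid. World frame = base frame: x ahead of the robot, y to its left, z up, the work surface at z = 0. Lengths are in mm, angles in rad, forces in N, time in s.
With the tool pointing down it reaches from about 350 to 725 mm from the base axis. Payload 6 kg.
Tool frame: the origin (TCP) lies midway between the tips of the shut fingers; the grasp point (between the pads) lies 19 mm behind it; z points along the fingers, y is the direction in which the jaws open and shut (so a half turn about z gives the same grasp; the last joint's range is limited). The gripper opens to 85 mm and grips with 20 to 120 N. Pads are 22 mm wide; open, the fingers measure 114 mm over their backs; the gripper's body (76 mm by 85 mm) begins 54 mm behind the grasp point. The pads swing forward as they close: fully open they stand 13 mm farther back than shut.
Start: joints at [-0.808, 0.04, 0.085, 0, -1.615, -0.334], TCP at [249.473, -545.652, 231.261] pointing down, gripper open.
Joint ranges: [-2.56, 2.56], [-1.29, 2.01], [-1.08, 1.49], [-3.29, 1.98], [-2.81, -0.18], [-2.99, 2.99]. Speed limits (rad/s): [2.57, 2.57, 3.01, 3.14, 3.14, 3.14].

INTERFACE

Orientations are given as a 3x3 rotation matrix whose columns are the frame's x, y, z axes.
In Python, from bench import ctrl gives the robot as it stands. Calls block until the motion is done:
- ctrl.move_to(position, orientation): joint-space move of the TCP to a pose.
- ctrl.movel(position, rotation=None, velocity=150, contact_N=None): straight line of the TCP; rotation=None keeps the orientation; velocity is the mean speed in mm/s. With contact_N (N) it stops when the force on the tool has changed by that much, and returns True; else False.
- ctrl.move_j(angles): joint-space move.
- ctrl.move_gripper(opening): opening from 0.0 (shut) to 1.0 (fully open); the grip force is fixed at half the most; returns when the fingers have stopped.
- ctrl.sleep(seconds).
- ctrl.ik(position, orientation): joint angles nearest the present ones, or None.
- ctrl.read_camera(name): name is "side" or "top"; returns (picture, depth): 420x560x3 uint8, red, green, blue; 420x560 float32, mm along the optical axis (not along the pixel's ray), 0 where there is no reading.
- ctrl.camera_info(name): a dict with "camera_matrix" (3x3 intrinsics, pixels), "R" (3x3) and "t" (3): a world point X has camera coordinates R X + t. Camera axes: x right, y down, z forward; pixel columns grow to the right and rows downward; lengths in mm; the calibration is good to about 2 mm. A picture is of the moment at which its call begins. camera_info takes no time and is no camera call.
A pose or a line that the arm cannot do raises ctrl.Unreachable and nothing moves.
- ctrl.sign_off(): hands the job in, once; it reports no verdict.
Readings, each from a call of its own:
- ctrl.current_time_s(): time.
- ctrl.current_joints(): joint angles.
- ctrl.current_dq(): joint speeds.
- ctrl.current_joint_efforts(): joint torques, N m.
- ctrl.current_position(): TCP position.
- ctrl.current_tool_rot(): TCP orientation.
- ctrl.current_ft_force(): force on the tool from outside, world axes, zero at the start.
- ctrl.current_wrist_torque(): the same for the moment, N m.
- ctrl.current_opening(): opening from 0.0 (shut) to 1.0 (fully open).
Only numpy, scipy, OpenCV 4.12 (cv2) and the standard library are available. Lean on these libraries where they do the work, as an engineer would, in place of code of your own. Each camera call takes 0.05 s, during which the arm holds its last target. There are 200 camera calls.

## Working session

There is one attempt and no reset: what is moved stays moved. The work goes in short steps, each a Python script; the robot and the scene stay as the last script left them, time stands still between calls to the robot, and variables do not carry over. Pictures are saved under pics/ and viewed, about 8 in all and at most 12, crops included, and the job is handed in when it is done.

```bash
mkdir -p pics; ls; python3 - <<'E'
from bench import ctrl
import cv2,numpy as np
for n in("side","top"):
    p,d=ctrl.read_camera(n); np.savez(f"{n}0.npz",p=p,d=d)
    cv2.imwrite(f"pics/{n}0.png",p[:,:,::-1]); i=ctrl.camera_info(n)
    print(n,i["camera_matrix"].tolist(),np.round(i["R"],4).tolist(),i["t"], "pos",-i["R"].T@i["t"],(d==0).mean())
E
```

```text
pics
side [[505.8527226096103, 0.0, 276.0404204948137], [0.0, 505.8527226096103, 205.78696425181153], [0.0, 0.0, 1.0]] [[0.9313, -0.3635, -0.0224], [-0.2337, -0.5493, -0.8023], [0.2793, 0.7524, -0.5965]] [-492.34578676  235.59837785 1255.45007698] pos [ 162.95701206 -994.17733092  926.88851113] 0.02020833333333333
top [[432.57236185455406, 0.0, 280.9576858932532], [0.0, 432.57236185455406, 214.9495568081786], [0.0, 0.0, 1.0]] [[-0.0263, -0.9994, -0.0216], [-0.9864, 0.0294, -0.1617], [0.1622, 0.0171, -0.9866]] [ -32.63515455  550.25630349 1343.75957663] pos [ 323.93991736  -71.80050477 1414.01713924] 0.0038520408163265304
```

View pics/top0.png

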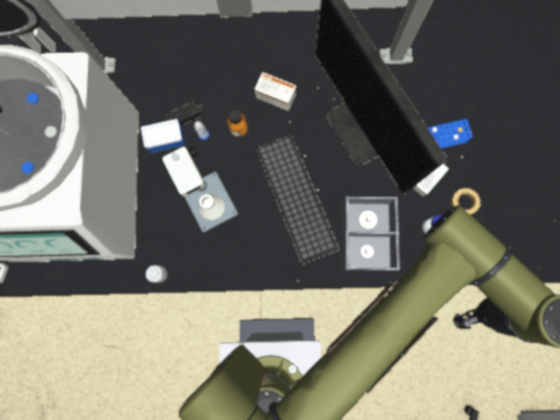

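View pics/side0.png

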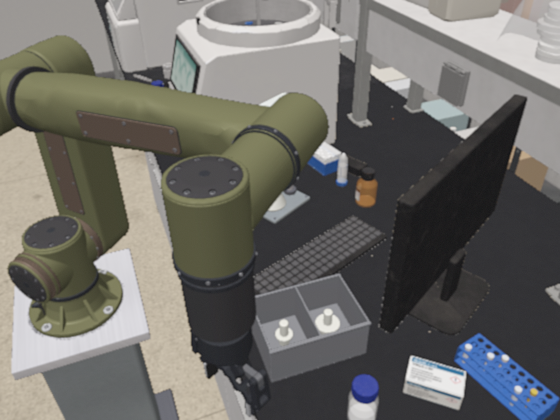

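The top view shows the bin at (345–399, 196–270), with the larger-looking collar at (369,219) and the smaller at (368,252). The flask mouth is near (207,201) and the dosing head at (183,171). The side view agrees: smaller stopper left at (284,332), larger right at (327,320); the arm partly hides the flask in this view.

```bash
cat > h.py <<'E'
from bench import ctrl
import cv2,numpy as np
def proj(n,X):
    i=ctrl.camera_info(n); c=np.atleast_2d(X)@i["R"].T+i["t"]; q=c@i["camera_matrix"].T
    return q[:,:2]/q[:,2:]
def ray(n,uv,z):
    i=ctrl.camera_info(n); d=i["R"].T@np.linalg.solve(i["camera_matrix"],[*uv,1]); o=-i["R"].T@i["t"]
    return o+d*(z-o[2])/d[2]
def cloud(n,d):
    i=ctrl.camera_info(n); v,u=np.mgrid[:d.shape[0],:d.shape[1]]
    r=np.stack([u,v,np.ones_like(u)],-1)@np.linalg.inv(i["camera_matrix"]).T*d[...,None]
    return (r-i["t"])@i["R"]
E
python3 - <<'E'
from h import *
a=np.load("top0.npz");p,d=a["p"],a["d"];X=cloud("top",d)
np.set_printoptions(precision=1,suppress=True,linewidth=160)
print("free px",proj("top",[500,-20,0]))
hsv=cv2.cvtColor(p,cv2.COLOR_RGB2HSV)
def sel(m,name,h=None):
    n,l,s,c=cv2.connectedComponentsWithStats(m.astype(np.uint8))
    for k in range(1,n):
        if s[k,4]>25: print(name,s[k],c[k],np.median(X[l==k],0), ray("top",c[k],h) if h else "")
roi=np.zeros(d.shape,bool);roi[190:275,340:402]=1
g=p.min(2)
sel(roi&(g>175),"stop",39)
sel(roi&(X[...,2]>90),"binrim",104)
m=roi&(X[...,2]>90); r=cv2.minAreaRect(np.argwhere(m)[:,::-1].astype(np.float32)); print(r)
for q in cv2.boxPoints(r): print("corner",ray("top",q,104))
roi[:]=0;roi[140:240,155:245]=1
Z=X[...,2]
sel(roi&(Z>280)&(Z<380),"head")
sel(roi&(Z>100)&(Z<125),"mouth",112)
sel(roi&(Z>4)&(Z<20),"plate",12)
m=roi&(Z>280)&(Z<380);print("headz",np.percentile(Z[m],[5,50,95])); r=cv2.minAreaRect(np.argwhere(m)[:,::-1].astype(np.float32));print(r,[ray("top",q,np.median(Z[m])) for q in cv2.boxPoints(r)])
# table heights around free
print("Z worktop",np.median(Z[110:130,200:225]),np.median(Z[225:265,265:290]))
big=np.hstack([cv2.resize(p[190:276,340:402,::-1],None,fx=6,fy=6,interpolation=2),cv2.resize(p[140:226,160:246,::-1],(384*1,516),interpolation=2)])
cv2.imwrite("pics/crop1.png",big);print(big.shape)
E
```

```text
free px [[273.1 232.1]]
stop [348 205  39  26 702] [366.7 219.6] [ 526.4 -321.1   12.6] [ 526.9 -322.2   39. ]
stop [ 348  238   40   30 1078] [368.1 252.3] [ 423.1 -321.    10.9] [ 422.1 -320.3   39. ]
binrim [345 196  54  74 656] [373.5 231.4] [ 479.1 -335.4  102.7] [ 480.2 -328.6  104. ]
((369.9942626953125, 231.98031616210938), (58.8514518737793, 86.31114959716797), 2.2311747074127197)
corner [ 355.2 -217.8  104. ]
corner [ 619.  -240.9  104. ]
corner [ 606.1 -421.   104. ]
corner [ 343.7 -392.4  104. ]
head [ 162  147   43   49 1233] [183.5 170.2] [626.2 195.6 336. ] 
mouth [199 194  14  14  81] [205.2 200.1] [592.  183.8 112. ] [591.2 182.8 112. ]
plate [155 140  30  12  58] [169.3 146.2] [801.1 328.7  11.3] [801.9 325.1  12. ]
plate [ 184  171   54   64 1192] [210.7 202. ] [607.  183.9  12.6] [604.9 184.2  12. ]
headz [315.8 336.  340.5]
((185.8000030517578, 169.6000213623047), (44.72135543823242, 32.199378967285156), 63.43495178222656) [array([663.5, 253.5, 336. ]), array([700. , 178.6, 336. ]), array([591.2, 126.2, 336. ]), array([555.8, 200.1, 336. ])]
Z worktop 1.3825734591845822 0.6662420354624994
(516, 756, 3)
```

View pics/crop1.png

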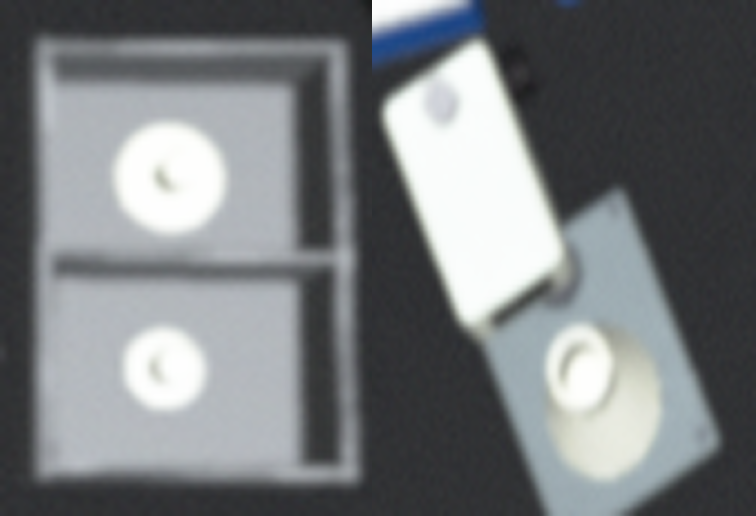

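The crop confirms it: the lower-cell collar (about 14 px, centre ≈(367.5,251.7)) is the small one and the upper (19 px) is the large one. The flask lip is fully visible at about (206.6,201.7), and the bin is nearly square to the axes.

```bash
cat >> h.py <<'E'
def blob(n,p,uv0,thr,w=20):
    "bright blob containing uv0: centroid + area"
    g=(p.min(2)>thr).astype(np.uint8); m=np.zeros_like(g); u,v=map(int,uv0); m[v-w:v+w,u-w:u+w]=1
    k,l,s,c=cv2.connectedComponentsWithStats(g*m)
    j=1+np.argmax(s[1:,4]); return c[j],s[j],l==j
def down(yaw): # jaws (tool y) along yaw direction
    y=np.array([np.cos(yaw),np.sin(yaw),0]); z=np.array([0,0,-1.]); return np.stack([np.cross(y,z),y,z],1)
def slant(az,th):
    f=np.array([np.cos(az),np.sin(az),0]); z=np.sin(th)*f-np.cos(th)*np.array([0,0,1.]); y=np.cross([0,0,1.],f)
    return np.stack([np.cross(y,z),y,z],1)
E
python3 - <<'E'
from h import *
np.set_printoptions(precision=1,suppress=True,linewidth=160)
p=np.load("top0.npz")["p"];ps=np.load("side0.npz")["p"]
for t in(205,220,235):
    for uv in((368,252),(369,219)):
        c,s,_=blob("top",p,uv,t); print(t,c,s,ray("top",c,39.5))
for uv in((284,332),(327,320)):
    c,s,m=blob("side",ps,uv,205); print("side",c,s,"top edge z78",ray("side",(c[0],s[1]),78),"collar bottom",ray("side",(c[0],s[1]+s[3]),38))
# bin edges
g=p.mean(2)
print("bin top rect corners", [ray("top",q,104)[:2] for q in((345.7,196.5),(398,196.5),(399,270),(346,270))])
for nm,x,y in(("pick",422,-320),):
  for yw in(np.pi/2,-np.pi/2):
    for z in (44,220): print(nm,yw,z,ctrl.ik([x,y,z],down(yw)))
for yw in(np.pi/2,-np.pi/2): print("put",yw,ctrl.ik([500,-20,60],down(yw)))
for az in (0,.4,.45):
  for th in (35,40,45):
    th*=np.pi/180
    for X in([500,-20,41],[588,180,128],[588,180,170]):
      for f in(1,-1): print(az,round(th,2),X,f,ctrl.ik(X,slant(az,th)*[f,f,1]))
E
```

```text
205 [367.  250.9] [360 244  15  14 151] [ 426.7 -317.    39.5]
205 [367.8 219.2] [359 210  19  19 278] [ 527.9 -325.7   39.5]
220 [367.  251.1] [361 245  13  13 134] [ 426.1 -317.1   39.5]
220 [367.8 219.2] [359 211  18  18 247] [ 527.8 -325.6   39.5]
235 [366.9 251. ] [361 245  13  13 110] [ 426.2 -316.7   39.5]
235 [367.9 219.2] [360 211  17  17 219] [ 527.9 -326.    39.5]
side [283.4 335.3] [276 329  16  12  94] top edge z78 [ 415.7 -337.    78. ] collar bottom [ 415.3 -336.4   38. ]
side [327. 324.] [316 314  23  18 231] top edge z78 [ 518.9 -334.9   78. ] collar bottom [ 513.1 -350.3   38. ]
bin top rect corners [array([ 591., -250.]), array([ 586. , -410.2]), array([ 362.1, -397.5]), array([ 366.4, -239.6])]
pick 1.5707963267948966 44 [-0.3 -0.1 -0.4  0.  -1.3 -1.3]
pick 1.5707963267948966 220 [-0.3 -0.1 -0.1  0.  -1.6 -1.3]
pick -1.5707963267948966 44 [-0.3 -0.1 -0.4  0.  -1.3  1.8]
pick -1.5707963267948966 220 [-0.3 -0.1 -0.1  0.  -1.6  1.8]
put 1.5707963267948966 [ 0.4 -0.2 -0.4  0.  -1.3 -1.9]
put -1.5707963267948966 [ 0.4 -0.2 -0.4  0.  -1.3  1.2]
0 0.61 [500, -20, 41] 1 N
[... 2244 characters left out ...]
-20, 41] 1 [ 0.3 -0.8 -1.  -0.2 -0.7 -1.3]
0.45 0.7 [500, -20, 41] -1 [ 0.3 -0.8 -1.  -0.2 -0.7  1.8]
0.45 0.7 [588, 180, 128] 1 [ 0.7 -0.5 -0.8  0.3 -0.6 -2. ]
0.45 0.7 [588, 180, 128] -1 [ 0.7 -0.5 -0.8  0.3 -0.6  1.1]
0.45 0.7 [588, 180, 170] 1 [ 0.7 -0.5 -0.7  0.3 -0.7 -2. ]
0.45 0.7 [588, 180, 170] -1 [ 0.7 -0.5 -0.7  0.3 -0.7  1.2]
0.45 0.79 [500, -20, 41] 1 [ 0.2 -0.8 -1.  -0.2 -0.6 -1.2]
0.45 0.79 [500, -20, 41] -1 [ 0.2 -0.8 -1.  -0.2 -0.6  1.9]
0.45 0.79 [588, 180, 128] 1 [ 0.7 -0.6 -0.9  0.4 -0.5 -2.1]
0.45 0.79 [588, 180, 128] -1 [ 0.7 -0.6 -0.9  0.4 -0.5  1. ]
0.45 0.79 [588, 180, 170] 1 [ 0.7 -0.6 -0.8  0.3 -0.6 -2. ]
0.45 0.79 [588, 180, 170] -1 [ 0.7 -0.6 -0.8  0.3 -0.6  1.1]
```

```bash
python3 - <<'E'
from h import *
np.set_printoptions(precision=1,suppress=True,linewidth=160)
ps=np.load("side0.npz")["p"]
for t in (190,205): 
    for uv in((284,332),(327,322)):
        c,s,m=blob("side",ps,uv,t,16); print(t,s,ray("side",c,39.5))
for n,c0 in(("top",(426,-317)),("side",(426,-317)),("top",(528,-325.7)),("side",(528,-325.7))):
    X=cloud(n,np.load(n+"0.npz")["d"]).reshape(-1,3)
    r=np.hypot(X[:,0]-c0[0],X[:,1]-c0[1])<32
    for a,b in((68,85),(30,46)):
        k=X[r&(X[:,2]>a)&(X[:,2]<b)]; print(n,c0,a,len(k),k.mean(0) if len(k) else "",)
t0=ctrl.current_time_s()
ctrl.move_to([426,-317,200],down(np.pi/2)); ctrl.move_gripper(0.65)
print(ctrl.current_time_s()-t0,ctrl.current_time_s(),ctrl.current_position())
p,d=ctrl.read_camera("side");np.savez("side1.npz",p=p,d=d);cv2.imwrite("pics/side1.png",p[:,:,::-1])
E
```

```text
190 [275 328  18  13 126] [ 420.9 -322.2   39.5]
190 [315 309  25  24 328] [ 525.2 -325.9   39.5]
205 [276 329  16  12  94] [ 420.6 -323.3   39.5]
205 [316 314  23  18 231] [ 522.3 -331.2   39.5]
top (426, -317) 68 35 [ 427.2 -314.1   77.5]
top (426, -317) 30 70 [ 427.2 -313.    40.9]
side (426, -317) 68 70 [ 423.6 -320.5   74.8]
side (426, -317) 30 141 [ 422.1 -323.7   39.1]
top (528, -325.7) 68 33 [ 528.2 -323.2   77.3]
top (528, -325.7) 30 171 [ 528.  -322.4   41.1]
side (528, -325.7) 68 64 [ 524.7 -329.5   74.5]
side (528, -325.7) 30 287 [ 523.6 -331.3   39.3]
1.525 1.625 [ 425.8 -317.3  199.9]
```

View pics/side1.png

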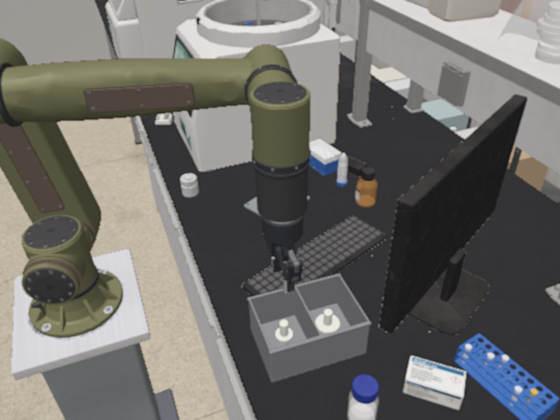

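The side view shows the open gripper above the small stopper's cell at about (285,265), with both knobs visible and upright in the cells at (284,325) and (327,315). Both views put the small stopper at about (426,−316).

```bash
python3 - <<'E'
from h import *
np.set_printoptions(precision=1,suppress=True,linewidth=160)
R=down(np.pi/2)
ctrl.movel([426,-316,200],R)
print("hit",ctrl.movel([426,-316,46],velocity=120,contact_N=12),ctrl.current_position())
ctrl.move_gripper(0.0); print("open",ctrl.current_opening())
ctrl.movel([426,-316,235],velocity=150); print("open",ctrl.current_opening(),ctrl.current_ft_force())
ctrl.move_to([500,-20,160],R)
print(ctrl.current_time_s(),ctrl.current_position())
p,d=ctrl.read_camera("side");np.savez("side2.npz",p=p,d=d);cv2.imwrite("pics/side2.png",p[100:360,150:450,::-1].repeat(2,0).repeat(2,1))
E
```

```text
hit False [ 426.5 -316.2   46.9]
open 0.21381021814222406
open 0.21170588725522518 [ 0.6  0.7 -1. ]
6.3917 [500.1 -20.7 160.4]
```

View pics/side2.png

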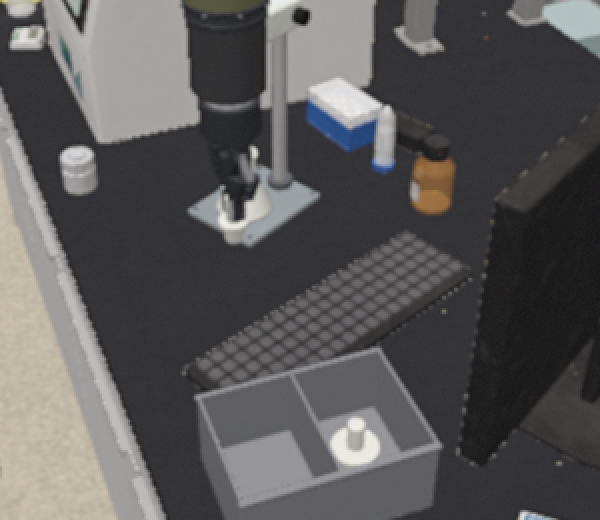

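The side view shows the stopper held upright below the gripper at about (233,230) in the crop. The large stopper still stands in the right cell.

```bash
python3 - <<'E'
from h import *
np.set_printoptions(precision=1,suppress=True,linewidth=160)
R=down(np.pi/2)
ctrl.movel([500,-20,60])
print("hit",ctrl.movel([500,-20,33],velocity=25,contact_N=4),ctrl.current_position(),ctrl.current_ft_force())
ctrl.move_gripper(0.6); ctrl.sleep(0.3)
ctrl.movel([500,-20,150],velocity=120)
ctrl.move_to([380,180,300],R)
print(ctrl.current_time_s(),ctrl.current_position())
for n in("side","top"):
    p,d=ctrl.read_camera(n);np.savez(n+"3.npz",p=p,d=d)
    c=proj(n,[545,90,100])[0].astype(int);print(c)
    u,v=c; cr=p[v-75:v+75,u-65:u+65,::-1]; cv2.imwrite(f"pics/{n}3.png",cv2.resize(cr,None,fx=4,fy=4,interpolation=2))
E
python3 -c "
import cv2,numpy as np
cv2.imwrite('pics/both3.png',cv2.resize(np.hstack([cv2.imread('pics/side3.png'),cv2.imread('pics/top3.png')]),(790,456)))"
```

```text
hit True [500.  -20.1  36.5] [-1.1  0.1  3.3]
11.025 [380.1 179.7 298.9]
[268 198]
[235 214]
```

View pics/both3.png

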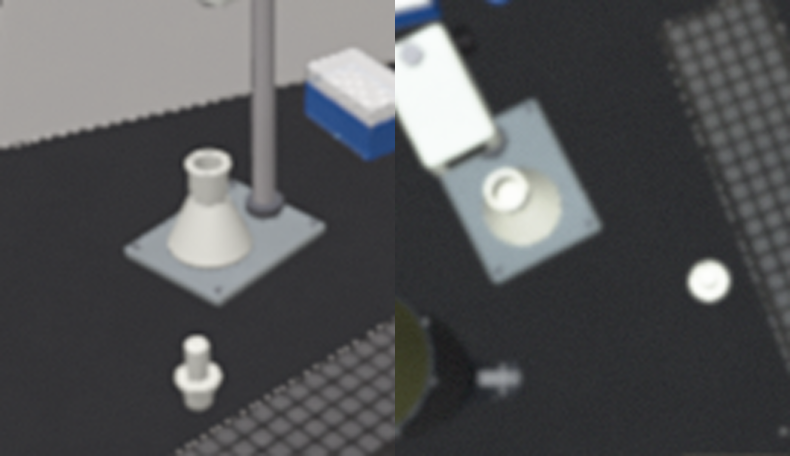

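Both views show the stopper standing upright and released (side px ≈(268,246), top px ≈(273,231)). The flask is unobstructed, with its lip at side px ≈(271.5,176.7) and top px ≈(206.5,200.9); the plate corners are visible.

```bash
python3 - <<'E'
from h import *
np.set_printoptions(precision=1,suppress=True,linewidth=160)
D={n:np.load(n+"3.npz") for n in("top","side")}
for n,uvl,uvs in(("top",(206.5,201),(273,231)),("side",(271.5,177),(268,244))):
    p,d=D[n]["p"],D[n]["d"];X=cloud(n,d)
    near=np.hypot(X[...,0]-588,X[...,1]-180)<45
    m=near&(X[...,2]>106)&(X[...,2]<122); pts=np.argwhere(m)[:,::-1].astype(np.float32)
    h=cv2.convexHull(pts); M=cv2.moments(h); c=np.array([M["m10"]/M["m00"],M["m01"]/M["m00"]])
    e=cv2.fitEllipse(h); print(n,"lip hull",c,"ell",e,ray(n,c,112),ray(n,e[0],112),"3d mean",X[m].mean(0))
    c,s,_=blob(n,p,uvs,150,14); print(n,"stopper",c,s,ray(n,c,30.5 if n=="top" else 34))
    mm=(np.hypot(X[...,0]-500,X[...,1]+20)<30)
    k=X[mm&(X[...,2]>60)&(X[...,2]<80)]; print("  knob top",len(k),k.mean(0))
    t,l=(19,2) 
    # outline of bright lip: intensity profile for hand check
for q in((535,97),(601,229),(497,283)):
    print("plate corner",ray("top",((q[0]-395)/3.038+170,q[1]/3.038+139),12))
p=D["top"]["p"];X=cloud("top",D["top"]["d"]);hsv=cv2.cvtColor(p,cv2.COLOR_RGB2HSV).astype(int)
m=(X[...,2]>5)&(X[...,2]<106)&(np.hypot(X[...,0]-605,X[...,1]-190)<130)
m&=(X[...,0]<720)&(p.min(2)>60); k,l,s,c=cv2.connectedComponentsWithStats(m.astype(np.uint8)); j=l[210,222] or 1
P=X[(l==j)&(X[...,2]<20)][:,:2].astype(np.float32); r=cv2.minAreaRect(P); print("plate",len(P),r,cv2.boxPoints(r).tolist())
X=X.reshape(-1,3);H=X[(np.hypot(X[:,0]-620,X[:,1]-195)<90)&(X[:,2]>325)&(X[:,2]<345)][:,:2].astype(np.float32); r=cv2.minAreaRect(H);print("head",r,cv2.boxPoints(r).tolist())
E
```

```text
top lip hull [205.5 200.5] ell ((205.50401306152344, 200.4822540283203), (13.035075187683105, 13.240429878234863), 85.3293685913086) [590.1 181.9 112. ] [590.1 181.9 112. ] 3d mean [590.1 181.9 112.4]
top stopper [273. 231.] [267 225  13  13 138] [499.7 -20.6  30.5]
  knob top 30 [500.4 -19.3  67.4]
side lip hull [271.5 176.1] ell ((271.44891357421875, 176.11785888671875), (8.17721176147461, 13.983718872070312), 88.8914566040039) [585.2 174.8 112. ] [585.1 174.8 112. ] 3d mean [586.8 178.8 109.4]
side stopper [267.4 244.5] [261 234  15  22 182] [496.2 -21.3  34. ]
  knob top 37 [497.4 -24.6  64.9]
plate corner [710.4 166.   12. ]
plate corner [560.6  94.5  12. ]
plate corner [504.9 207.5  12. ]
plate 1149 ((608.9190063476562, 191.63934326171875), (167.39683532714844, 137.41380310058594), 27.196630477905273) [[503.07183837890625, 214.49624633789062], [565.8761596679688, 92.27444458007812], [714.7661743164062, 168.78244018554688], [651.9618530273438, 291.0042419433594]]
head ((632.0888061523438, 192.81170654296875), (112.94474792480469, 82.28541564941406), 26.501060485839844) [[563.1917724609375, 204.43260192871094], [599.90869140625, 130.79322814941406], [700.98583984375, 181.19081115722656], [664.2689208984375, 254.83018493652344]]
```

```bash
cat > ov.py <<'E'
from h import *
def panel(n,p,c,r,z,S=14,w=14):
    u,v=np.round(proj(n,[*c,z])[0]).astype(int); im=cv2.resize(p[v-w:v+w,u-w:u+w,::-1],None,fx=S,fy=S,interpolation=cv2.INTER_CUBIC)
    a=np.linspace(0,6.283,60); q=proj(n,np.c_[c[0]+r*np.cos(a),c[1]+r*np.sin(a),0*a+z])
    f=lambda q:((q-[u-w,v-w]+.5)*S).astype(np.int32)
    cv2.polylines(im,[f(q)],True,(0,0,255),1)
    for d,col in(((10,0),(0,255,0)),((0,10),(255,0,0))): cv2.line(im,tuple(map(int,f(proj(n,[*c,z]))[0])),tuple(map(int,f(proj(n,[c[0]+d[0],c[1]+d[1],z]))[0])),col,1)
    return im
E
python3 - <<'E'
from ov import *
P={n:np.load(n+"3.npz")["p"] for n in("top","side")}
im=np.vstack([np.hstack([panel(n,P[n],(588.5,180),21,112,10),panel(n,P[n],(500,-20),19.5,31,10)]) for n in P])
cv2.imwrite("pics/ov3.png",im);print(im.shape)
E
```

```text
(560, 560, 3)
```

View pics/ov3.png

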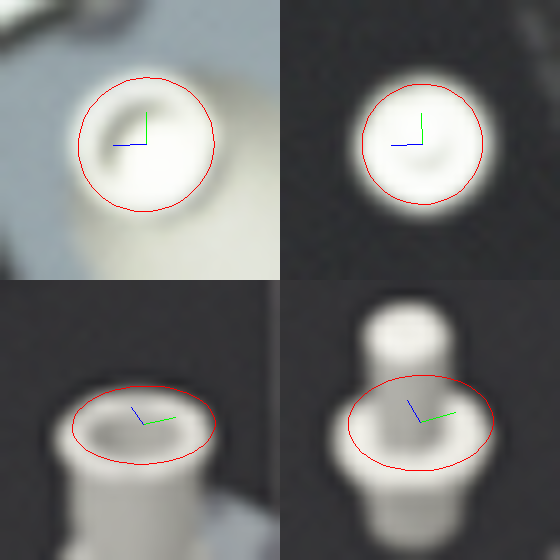

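Overlay: in the top view the red circles, drawn at flask (588.5,180) and stopper (500,−20), fit both rims to within about 1 mm. In the side view both image rims sit off by the same ≈(−0.8,+0.7) px, so the relative position is consistent. Next is the slanted regrasp.

```bash
python3 - <<'E'
from h import *
np.set_printoptions(precision=2,suppress=True,linewidth=160)
az,th=0.46,np.radians(40); R=slant(az,th); z=R[:,2]; f=np.array([np.cos(az),np.sin(az),0])
S=np.array([500,-20,0.]); F=np.array([588.5,180.5,0])
g=S+[0,0,55]+19*z
top=F+[0,0,112-26+55+12+26]+19*z; pre=top-120*f
for X in(g,g-90*z,g+[0,0,140],pre,top,top-[0,0,38]): print(X,ctrl.ik(X,R))
ctrl.move_to(g-90*z,R)
print("hit",ctrl.movel(g,velocity=80,contact_N=8),ctrl.current_position()-g)
ctrl.move_gripper(0.0); print("open",ctrl.current_opening(),ctrl.current_ft_force())
ctrl.movel(g+[0,0,140],velocity=120)
ctrl.move_to(pre,R); print(ctrl.current_opening(),ctrl.current_time_s(),ctrl.current_position()-pre)
from ov import *
ps={n:ctrl.read_camera(n)[0] for n in("top","side")}
u=pre-19*z; 
ims=[]
for n in ps:
    a,b=np.round(proj(n,u)[0]).astype(int); ims.append(cv2.resize(ps[n][b-55:b+55,a-55:a+55,::-1],(400,400),interpolation=2))
cv2.imwrite("pics/pre4.png",np.hstack(ims))
E
```

```text
[510.94 -14.58  40.45] [ 0.27 -0.72 -0.92 -0.19 -0.68 -1.28]
[459.11 -40.26 109.39] [ 0.22 -0.97 -0.91 -0.19 -0.95 -1.28]
[510.94 -14.58 180.45] [ 0.28 -0.79 -0.72 -0.14 -0.96 -1.35]
[491.92 132.65 164.45] [ 0.81 -0.96 -0.97  0.28 -0.91 -2.02]
[599.44 185.92 164.45] [ 0.7  -0.48 -0.71  0.25 -0.67 -1.95]
[599.44 185.92 126.45] [ 0.7  -0.46 -0.78  0.27 -0.59 -1.98]
hit False [ 0.17 -0.03  0.58]
open 0.21514490389086846 [-1.24 -0.25  0.88]
0.21210310851103173 15.9583 [-0.37  0.53 -0.61]
```

View pics/pre4.png

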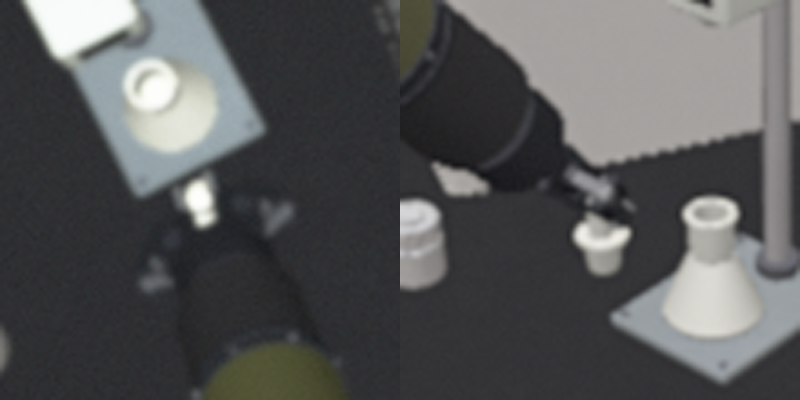

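The stopper is held upright in the slanted grip in front of the flask, at crop (600,245) with the flask mouth at (711,210). I'll move in over the mouth with 12 mm clearance and check before lowering.

```bash
python3 - <<'E'
from ov import *
np.set_printoptions(precision=2,suppress=True,linewidth=160)
az,th=0.46,np.radians(40); R=slant(az,th); z=R[:,2]
F=np.array([588.5,180.5,0]); top=F+[0,0,179]+19*z
print("hit",ctrl.movel(top,R,velocity=80,contact_N=10),ctrl.current_position()-top,ctrl.current_ft_force())
ps={n:ctrl.read_camera(n)[0] for n in("top","side")}
P=ctrl.current_position()-19*z; zc=P[2]-55+31; print("collar z",zc)
p=ps["side"]; i1=panel("side",p,P[:2],19.5,zc,10,20); i2=panel("side",p,F[:2],21,112,10,20)
cv2.imwrite("pics/over5.png",np.hstack([i1,i2]))
E
```

```text
hit False [-0.15 -0.06  0.19] [-0.5  -0.69 -1.3 ]
collar z 155.25264969508754
```

View pics/over5.png

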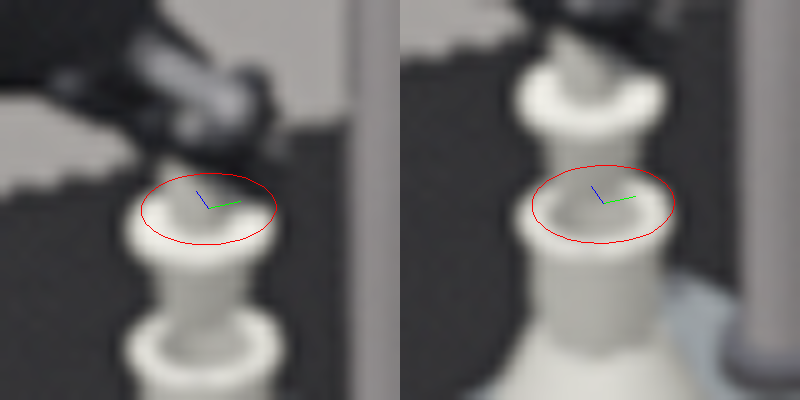

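Side overlay: the collar (≈201.5 against 209 predicted) and lip (≈595 against 603 predicted) share the same −8 px enlarged camera bias, so they are aligned to within about 1 mm. Lowering now.

```bash
python3 - <<'E'
from ov import *
np.set_printoptions(precision=2,suppress=True,linewidth=160)
az,th=0.46,np.radians(40); R=slant(az,th); z=R[:,2]
F=np.array([588.5,180.5,0]); top=F+[0,0,179]+19*z
f0=ctrl.current_ft_force()
h=ctrl.movel(top-[0,0,43],velocity=20,contact_N=7)
print("hit",h,"drop",ctrl.current_position()-top,ctrl.current_ft_force()-f0,ctrl.current_wrist_torque(),ctrl.current_time_s())
p=ctrl.read_camera("side")[0]; cv2.imwrite("pics/in6.png",panel("side",p,F[:2],21,112,10,25))
E
```

```text
hit True drop [  0.55   0.22 -37.28] [2.18 0.34 2.63] [-0.6   0.95 -0.1 ] 19.5083
```

View pics/in6.png

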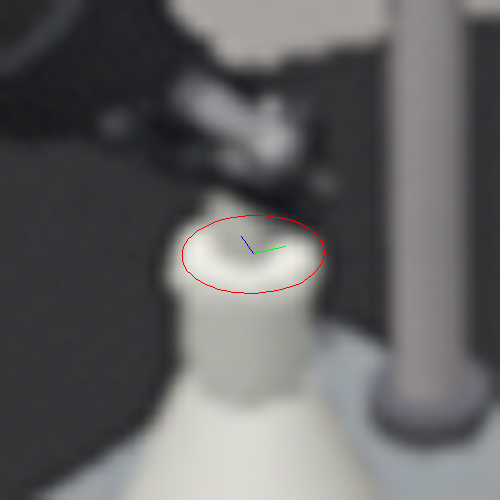

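The collar sits on the lip, and the drop of 37.3 mm is close to the expected 38.2. I'll press lightly to seat it, release, back out along the tool axis and check.

```bash
python3 - <<'E'
from ov import *
np.set_printoptions(precision=2,suppress=True,linewidth=160)
R=slant(0.46,np.radians(40)); z=R[:,2]; F=np.array([588.5,180.5,0])
c=ctrl.current_position()
print("hit",ctrl.movel(c-[0,0,3],velocity=10,contact_N=10),ctrl.current_position()-c,ctrl.current_ft_force())
ctrl.move_gripper(0.5); ctrl.sleep(0.3)
ctrl.movel(ctrl.current_position()-110*z,velocity=80)
ctrl.move_to([380,180,300],down(np.pi/2)); ctrl.sleep(.3)
print(ctrl.current_time_s(),ctrl.current_ft_force())
ims=[]
for n in("top","side"):
    p,d=ctrl.read_camera(n); X=cloud(n,d).reshape(-1,3); ims.append(panel(n,p,F[:2],21,112,10,20))
    for nm,c0,zz in(("knob",F,140),("collar",F,112),("large",(528,-325),68)):
        k=X[(np.hypot(X[:,0]-c0[0],X[:,1]-c0[1])<26)&(X[:,2]>zz)&(X[:,2]<zz+(22 if nm!="knob" else 40))]; print(n,nm,len(k),k.mean(0),np.percentile(k[:,2],[10,50,90]))
cv2.imwrite("pics/end7.png",np.hstack(ims))
E
```

```text
hit True [0.79 0.38 0.  ] [ 1.12 -0.36  1.57]
23.15 [ 0.35  0.28 -0.46]
top knob 41 [589.96 180.6  152.7 ] [147.   153.34 157.18]
top collar 89 [586.77 178.79 117.96] [113.5  117.27 121.9 ]
top large 34 [ 528.35 -322.87   77.7 ] [74.25 77.72 81.79]
side knob 38 [585.99 174.53 148.04] [142.38 149.55 153.4 ]
side collar 87 [585.76 172.93 119.1 ] [113.01 116.26 130.05]
side large 64 [ 524.53 -329.37   74.67] [70.77 75.19 77.36]
```

View pics/end7.png

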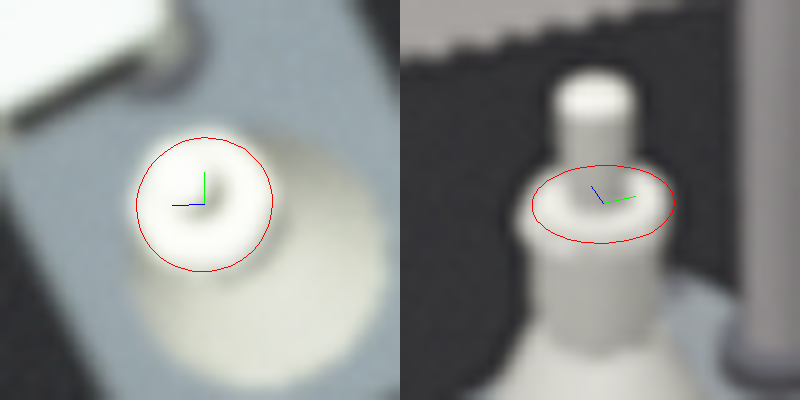

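Both views show the stopper upright with its collar flat and concentric on the lip. The large stopper hasn't moved. Handing in.

```bash
python3 -c "
from bench import ctrl
ctrl.sign_off()"
```

```text
the job is handed in; nothing more can be done
```

The smaller stopper is in the flask's neck, and I handed the job in at about 23 s of the 59 s allowed. sign_off reports no verdict, so what follows rests on my own last checks.

**What I did:** I lifted the stopper from the near bin cell with a vertical grip. I stood it on the worktop at (500, −20), let go and confirmed in both views that it was upright. I then took it again with a 40° slanting grip, moved in from the open front under the dosing head, and lowered it into the neck. Finally I released it and backed out along the tool axis.

**Last checks:**
- **Height:** the knob top measured 153.3 mm (154 when fully home) and the collar top 117.3 mm (117 when fully home).
- **Position and tilt:** in both views the stopper looked upright and centred on the rim to within about 1–2 mm.
- **Large stopper:** its measured position moved by less than 1 mm.
- **Robot:** the arm was clear of everything, and the tool forces I read stayed within a few newtons.

**What disagreed:**
- **Side camera:** it read several millimetres off the top camera. The offset was the same for flask and stopper, so I relied on their relative position.
- **Final press:** it stopped at once on its force trigger without moving down. That the stopper is fully home therefore rests on the measured heights, not on the press.

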